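Unclip the marble jar lid

ROBOT

A 6-joint arm with a two-finger parallel gripper is mounted at the origin on the work surface. World frame = base frame: x ahead of the robot, y to its left, z up, the work surface at z = 0. Lengths are in mm, angles in rad, forces in N, time in s.
With the tool pointing down it reaches from about 350 to 775 mm from the base axis. Payload 7.3 kg.
Tool frame: the origin (TCP) lies midway between the tips of the shut fingers; the grasp point (between the pads) lies 19 mm behind it (bot.tcp_to_grasp is the distance from the TCP to the grasp point, in mm); z points along the fingers, y is the line along which they close (so a half turn about z gives the same grasp; the last joint's range is limited). The gripper opens to 92 mm and grips with 3 to 60 N. Pads are 19 mm wide; open, the fingers measure 130 mm over their backs; the gripper's body (75 mm by 190 mm) begins 47 mm behind the grasp point.
Start: joints at [1.133, 0.342, 1.524, -0, 1.275, -0.146], TCP at [151.015, 502.831, 226.741] pointing down, gripper open.
Joint ranges: [-2.53, 2.53], [-0.77, 2.02], [0.04, 2.7], [-1, 4.14], [0.28, 2.66], [-3.11, 3.11]. Speed limits (rad/s): [2.57, 2.57, 3.14, 3.14, 3.14, 3.14].

INTERFACE

Orientations are given as [roll, pitch, yaw] about the fixed x, y, z axes, in that order (R = Rz(yaw) Ry(pitch) Rx(roll)).
In Python, from plant import bot, viewer gives the robot as it stands. The module is installed in compiled form; this text tells all that it offers.
- The arm moves only by the shell command python3 -m handwheel 'ROWS'. ROWS is text: rows parted by semicolons, each of 7 numbers parted by spaces: the shift along the tool's x, y, z scaled (see below), then the turn, a rotation vector about the tool's x, y, z scaled (see below), then the opening, from -1 (shut) to 1 (fully open), so that 0 is half open. In form: tx ty tz rx ry rz gripper; .... A call has 1 to 8 rows; each row is the pose to reach, as a shift and turn from the pose commanded when the call began, along the tool's axes at that moment, turning the shorter way round; what a row does not reach only later rows make up. The controller multiplies each number of a shift by 10 cm and each number of a turn by pi rad. A row lasts 1/12 s, in which the tool goes at most 41.7 mm and 7.16 degrees, less where a joint would pass 70% of its speed; a pose out of reach is approached as far as the arm can. A call with a number of a shift or a turn outside -1 to 1 is refused whole. A call with a gripper value outside its range is refused whole. The fingers move at their own pace and stop on an object; the grip force is fixed at half the most. Time passes only in rows, so rows that repeat a pose let the fingers close. It gives the time, the measured TCP pose, the force, the opening and the grip force at its end, in the units of the state.
- bot.get_obs(): the state, without advancing time (a new reading comes with each control period).
- viewer.capture(name): name is "scene" or "top"; returns a dict with "frame" (400x640x3 uint8, red, green, blue), "fov_y" (degrees; the focal length in pixels is half the picture's height over the tangent of half this angle, whatever the lens; pixels are square), "cx", "cy" (the principal point, pixels), "dist_coeffs" ([k1, k2, p1, p2, k3] as OpenCV has them; the pictures are not rectified), "T" (4x4, takes a point from camera to world coordinates). Camera axes: x right, y down, z forward; pixel columns grow to the right and rows downward; lengths in mm; the calibration is good to about 2 mm. A picture is of the moment at which its call begins. There is no depth.
- bot.close_job(): hands the job in; it is judged then, once.
Trained networks look in a picture, given as the dict that the camera call returned (one of the last four; its "shot" number tells which), for a name from the list of things; names that differ only in an ending like _2 or _b are one class to them, and where a whole thing is asked for, a point or a joint stands for the part that bears it (a point fixed in the world has none). Each returns a list of dicts, best first, with "score" (0 to 1); they miss things now and then, are a little off and sometimes report something else, mostly with a low value. They report only what shows in the picture. A call takes as long as a camera call.
- viewer.recognise(target, picture): "centre" ([column, row] in pixels, amid what is visible of it).
- viewer.cut_out(target, picture): "pixels" (400x640 bool, what is visible of it) and "centre" ([column, row] in pixels, amid what is visible of it).
The state is a dict: "time": time; "joint_positions": joint angles; "dq": joint speeds; "tau": joint torques, N m; "tool_pos": TCP position; "tcp_rot": TCP orientation; "contact_force": force on the tool from outside, world axes, zero at the start; "moment": the same for the moment, N m; "grip_width": finger opening in mm; "finger_force": force on a finger pad.
Only numpy, scipy, OpenCV 4.12 (cv2) and the standard library are available. Lean on these libraries where they do the work, as an engineer would, in place of code of your own. Each camera call takes 0.05 s, during which the arm holds its last target. There are 200 camera calls.

TASK

A wooden bridge block straddles the two catches on the marble jar's lid. Stand it upright, lengthwise, on the narrow raised ledge and let go of it; then pinch the lid's two opposed catches together and lift the lid straight up off the jar. Finish while still holding the lid by its pinched catches, level and still, about 10 cm above the jar, leaving the truck, ring tower and teether block where they are.

Things in the scene. Friction and masses are not known exactly. Their poses are not given: they have to be found in the camera images.
- bridge_mid (a point): Centre of the loose light-wood bridge block (square-cut archway), 28 mm above its foot. 32 mm deep (own x), 90 mm long (own y), 56 mm high (z up), about 63 g. Opening 56 mm wide along y, 40 mm high; legs 17 mm, top beam 16 mm. It starts standing on the lid, the catches in its opening, its length nearly along the lid's y. Grip it across its depth.
- ledge_top (a point): Centre of the top face of the narrow raised ledge (fixed, dark brown wood): a plank 40 mm deep (own x), 160 mm long (own y) and 12 mm thick, its top 80 mm above the work surface, on two posts over a 100 x 150 x 12 mm foot. Empty at the start.
- jar: Clear rectangular canister with marbles, fixed: 90 mm (own x) by 112 mm (own y), 75 mm high; origin at the centre of its underside, z up. Its mouth has an inward lip along each short end (+y and -y), under which the lid's bolts catch; the lid comes free only with both catches pinched about 5 mm or more.
- lid_grip (a point): Midway between the two upright catch tabs of the loose white lid, half-way up them; lid's own axes, z up. Plate 90 (x) x 112 (y) x 6 mm on the jar's rim, its top 17 mm below this point; tab tops 17 mm above it. Tabs at +y and -y, 16 mm wide (x), 6 mm thick, 44 mm over their outer faces free, 26 mm fully pinched. Parts reach 14 mm below the plate; 2 mm sideways play. 115 g.
- catch_a (a joint): How far the catch at the lid's +y side is pushed in towards the lid's centre, m: 0 free, 0.009 at its stop. Spring return, about 2 N to start and 5 N at the stop.
- catch_b (a joint): The same for the catch at the lid's -y side.
- truck: Toy dump truck, bystander, about 80 x 120 x 70 mm; origin at the centre of its underside.
- tower: Stacking ring tower, bystander, 90 mm across, 125 mm high; origin at the centre of its underside.
- teether: Silicone teether block, bystander, 50 x 50 x 43 mm; origin at the centre of its underside.

How it is judged (in metres and radians):
On the way, in this order (a step that is already met when the one before it is completed fails the run):
1. the bridge block stands on the ledge, let go (x of bridge_mid in the frame of ledge_top between -0.019 and 0.019 m and y of bridge_mid in the frame of ledge_top between -0.05 and 0.05 m and z of bridge_mid in the frame of ledge_top between 0.022 and 0.034 m and angle between bridge_mid's own z axis and vertical below 0.12 rad and angle between the y axis of bridge_mid and the y axis of ledge_top, either way round below 0.35 rad and contact force between bridge and ledge above 0.1 N and contact force between bridge and the fingers below 0.05 N and linear speed of bridge below 0.03 m/s), for 0.2 s.
2. both catches are pinched in while the lid is still on the jar (value of joint each of catch_a, catch_b above 0.0055 m and z of lid_grip in the frame of jar below 0.108 m and horizontal distance between lid_grip and jar below 0.012 m), for 0.05 s.
At the end, for the whole second after the job is handed in: Block upright on the ledge, let go, within 19 mm across and 50 mm along of its centre, 20 deg of lengthwise; lid still, held by both catches, each pinched 5.5 mm or more, underside 60 to 160 mm above the jar's rim, within 60 mm sideways, level within 15 deg, off the jar (all of step 1 and value of joint each of catch_a, catch_b above 0.0055 m and z of lid_grip in the frame of jar between 0.158 and 0.258 m and horizontal distance between lid_grip and jar below 0.06 m and angle between lid_grip's own z axis and vertical below 0.26 rad and linear speed of lid below 0.03 m/s and contact force between each of catch_a, catch_b and the fingers above 1 N and contact force between lid and jar below 0.05 N); the arm keeps its last pose, push and grip.
It fails at once if the truck is pushed more than 25 mm (distance of truck from where it was at the start of the episode above 0.025 m).
It fails at once if the ring tower is pushed more than 25 mm (distance of tower from where it was at the start of the episode above 0.025 m).
It fails at once if the teether block is pushed more than 25 mm (distance of teether from where it was at the start of the episode above 0.025 m).
It also fails if it takes over 58 s, if anything falls off the work surface, if the arm or the gripper's body presses on something with over 40 N, if the wrist force passes 120 N, or if a joint passes its speed limit or range.

## Working session

There is one attempt and no reset: what is moved stays moved. The work goes in short steps, Python scripts to look and compute and a shell command to move; the robot and the scene stay as the last step left them, time stands still between calls to the robot, and variables do not carry over. Pictures are saved under pics/ and viewed, at most 10 in all, crops included, and the job is handed in when it is done.

```bash
mkdir -p pics; cat > h.py <<'E'
import numpy as np, cv2
from plant import bot, viewer
def K(p):
    f=200/np.tan(np.radians(p["fov_y"])/2); return np.array([[f,0,p["cx"]],[0,f,p["cy"]],[0,0,1.]])
def ray(p,uv):
    q=cv2.undistortPoints(np.array(uv,float).reshape(-1,1,2),K(p),np.array(p["dist_coeffs"],float)).reshape(-1,2)
    d=np.c_[q,np.ones(len(q))]@np.array(p["T"])[:3,:3].T
    return np.array(p["T"])[:3,3],d
def atz(p,uv,z):
    o,d=ray(p,uv); return o+d*((z-o[2])/d[:,2])[:,None]
def proj(p,P):
    T=np.linalg.inv(np.array(p["T"])); r=cv2.Rodrigues(T[:3,:3])[0]
    return cv2.projectPoints(np.array(P,float).reshape(-1,1,3),r,T[:3,3],K(p),np.array(p["dist_coeffs"],float))[0].reshape(-1,2)
def save(p,n): cv2.imwrite("pics/"+n,p["frame"][:,:,::-1])
E
python3 - <<'E'
from h import *
s=viewer.capture("scene");t=viewer.capture("top")
cv2.imwrite("pics/a.png",np.vstack([s["frame"],t["frame"]])[:,:,::-1][::1])
save(s,"s0.png");save(t,"t0.png")
for p in(s,t):
    print(np.round(np.array(p["T"]),3).tolist(),p["fov_y"])
    for n in["bridge_mid","ledge_top","jar","lid_grip","catch_a","truck","tower","teether"]:
        try:
            r=viewer.recognise(n,p);print(n,[(np.round(x["centre"]).tolist(),round(x["score"],2)) for x in r[:3]])
        except Exception as e: print(n,e)
print(bot.get_obs())
E
```

```text
[[0.65, 0.636, -0.416, 1205.034], [0.76, -0.55, 0.347, -496.565], [-0.008, -0.541, -0.841, 1306.599], [0.0, 0.0, 0.0, 1.0]] 45.009882743876915
bridge_mid [([329.0, 150.0], 0.92)]
ledge_top [([269.0, 233.0], 0.93)]
jar [([331.0, 176.0], 0.81)]
lid_grip [([330.0, 164.0], 0.87)]
catch_a []
truck [([353.0, 242.0], 0.74)]
tower [([390.0, 121.0], 0.66)]
teether [([179.0, 291.0], 0.54)]
[[0.026, -0.993, 0.117, 461.283], [-1.0, -0.026, -0.005, -16.514], [0.008, -0.117, -0.993, 1399.115], [0.0, 0.0, 0.0, 1.0]] 51.33125908727949
bridge_mid [([265.0, 246.0], 0.89), ([366.0, 234.0], 0.29)]
ledge_top [([363.0, 236.0], 0.87)]
jar [([311.0, 167.0], 0.55)]
lid_grip [([267.0, 236.0], 0.93)]
catch_a []
truck [([308.0, 168.0], 0.86)]
tower [([177.0, 250.0], 0.83)]
teether [([455.0, 232.0], 0.68)]
{'time': 0.9, 'joint_positions': array([ 1.13299422e+00,  3.41976683e-01,  1.52410349e+00, -3.10015569e-05,
        1.27539163e+00, -1.45990390e-01]), 'dq': array([ 6.64258976e-04, -1.14080412e-03,  9.27762237e-04,  4.42741857e-05,
        5.10428388e-04,  8.29622063e-04]), 'tau': array([-3.78555342e-05, -4.31116283e+01, -2.44482833e+01,  7.16479565e-02,
        4.83030290e-02,  7.75141530e-06]), 'tool_pos': array([151.0270111 , 502.82725552, 226.7513981 ]), 'tcp_rot': array([3.14147741e+00, 4.69242613e-05, 2.84978995e+00]), 'contact_force': array([-0.38790453,  0.70148273, -0.42511589]), 'moment': array([ 0.02129737, -0.06626624, -0.02969633]), 'finger_force': 0.0, 'grip_width': 91.86092488353414}
```

View pics/s0.png

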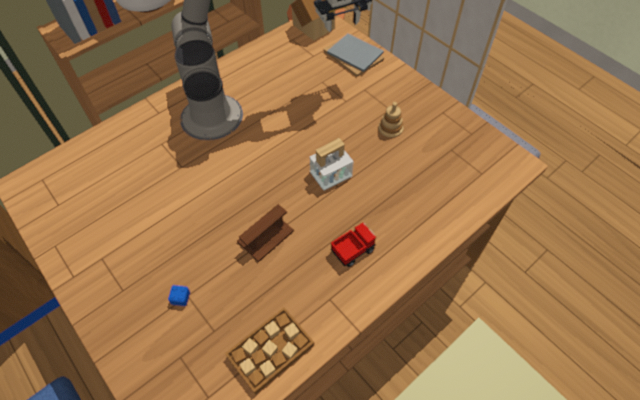

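View pics/t0.png

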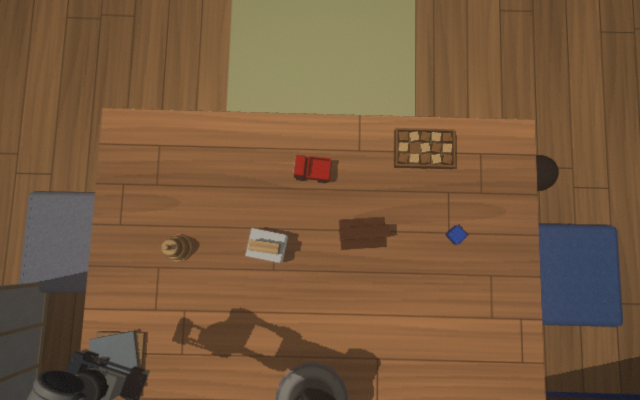

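```bash
cat > fit.py <<'E'
from h import *
from scipy.optimize import minimize
def box(x0,x1,y0,y1,z0,z1): return np.array([[x,y,z] for x in(x0,x1) for y in(y0,y1) for z in(z0,z1)],float)
M=dict(bridge_mid=[box(-16,16,-45,45,-28,28)],
 ledge_top=[box(-20,20,-80,80,-12,0),box(-50,50,-75,75,-80,-68),box(-15,15,-70,70,-70,-10)],
 jar=[box(-45,45,-56,56,0,75)], lid_grip=[box(-45,45,-56,56,-23,-17),box(-8,8,-22,22,-17,17)])
def render(p,boxes,pose):
    x,y,z,a=pose;R=np.array([[np.cos(a),-np.sin(a),0],[np.sin(a),np.cos(a),0],[0,0,1]])
    S=4;m=np.zeros((400*S,640*S),np.uint8)
    for b in boxes:
        u=proj(p,b@R.T+[x,y,z]); h=cv2.convexHull(((u+.5)*S*16).astype(np.int32))
        cv2.fillConvexPoly(m,h,255,shift=4)
    return cv2.resize(m,(640,400),interpolation=cv2.INTER_AREA)/255.
def fit(n,pics,z,x0,y0,boxes=None,yaws=np.arange(0,3.14,.3),sub=None):
    boxes=boxes or M[n];ms=[]
    for p in pics:
        r=viewer.cut_out(n,p)
        if r and r[0]["score"]>.3: ms.append((p,r[0]["pixels"].astype(float)))
    def c(v):
        s=0
        for p,m in ms:
            q=render(p,boxes,(v[0]*10,v[1]*10,z,v[2]*.2)); s+=np.abs(q-m).sum()/m.sum()
        return s
    best=min((c((x0/10,y0/10,a/.2)),a) for a in yaws)[1]
    r=minimize(c,(x0/10,y0/10,best/.2),method="Nelder-Mead",options=dict(initial_simplex=np.array([[x0/10,y0/10,best/.2]]*4)+np.vstack([np.zeros(3),np.eye(3)])))
    return r.x*[10,10,.2],r.fun,len(ms)
E
python3 - <<'E'
from fit import *
s=viewer.capture("scene");t=viewer.capture("top")
for n,z,uv in[("bridge_mid",109,(265,246)),("ledge_top",80,(363,236))]:
    p0=atz(t,uv,z)[0]
    for pp in([s,t],[s],[t]): print(n,fit(n,pp,z,*p0[:2]))
# lid: visible plate edges in top image, using union of lid, bridge mask
for n in("lid_grip","jar"):
  for p in(s,t):
    for r in viewer.cut_out(n,p)[:1]:
        ys,xs=np.nonzero(r["pixels"]);print(n,r["score"],len(xs),cv2.minAreaRect(np.c_[xs,ys].astype(np.float32)))
a=[]
for p in(s,t):
    a.append(cv2.resize(p["frame"][120:260,220:420] if p is s else p["frame"][180:320,230:430],None,fx=4,fy=4)) 
cv2.imwrite("pics/c.png",cv2.resize(np.vstack(a),None,fx=.5,fy=.5)[:,:,::-1])
E
```

```text
bridge_mid (array([482.09671252, 157.57713902,   3.03459581]), np.float64(0.12471620227038184), 1)
bridge_mid (array([483.66802408, 153.5219278 ,   0.        ]), np.float64(0.0), 0)
bridge_mid (array([482.09671252, 157.57713902,   3.03459581]), np.float64(0.12471620227038184), 1)
ledge_top (array([ 5.37486398e+02, -1.55325039e+02,  9.58216770e-02]), np.float64(0.11126463001785378), 2)
ledge_top (array([ 5.36021746e+02, -1.56357370e+02,  9.51942854e-02]), np.float64(0.04514469746110864), 1)
ledge_top (array([ 5.39467530e+02, -1.54544774e+02,  9.16952785e-02]), np.float64(0.04450104805115551), 1)
lid_grip 0.62 542 ((331.3000183105469, 159.10000610351562), (24.59674835205078, 36.224300384521484), 63.43495178222656)
lid_grip 0.96 615 ((265.5570373535156, 244.70326232910156), (36.032081604003906, 28.440414428710938), 10.885526657104492)
jar 0.61 534 ((330.6882019042969, 176.05294799804688), (41.262718200683594, 25.156452178955078), 4.39870548248291)
```

View pics/c.png

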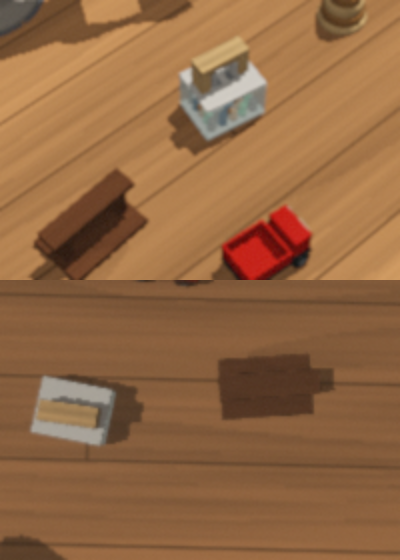

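```bash
cat > goto.py <<'E'
import sys
from h import *
from scipy.spatial.transform import Rotation as R
def need(x,y,z,yaw):
    o=bot.get_obs();r=R.from_euler("xyz",o["tcp_rot"]);g=R.from_euler("xyz",[np.pi,0,yaw])
    d=r.inv().apply(np.array([x,y,z])-o["tool_pos"]);w=(r.inv()*g).as_rotvec()
    print("need",np.round(d/100,3),np.round(w/np.pi,4),"t",round(o["time"],2),"pos",np.round(o["tool_pos"],1),"grip",round(o["grip_width"],1),round(float(o["finger_force"]),1),"F",np.round(o["contact_force"],1))
if __name__=="__main__": need(*map(float,sys.argv[1:]))
E
A="-.83 -.47 0 0 0 0 1"
for i in 1; do
python3 -m handwheel '-.83 -.47 0 0 0 0 1; -.83 -.47 0 0 0 0 1; -.83 -.47 0 0 0 0 1'
python3 -m handwheel '-.83 -.47 0 0 0 0 1; -.83 -.47 0 0 0 0 1; -.83 -.47 0 0 0 0 1'
python3 -m handwheel '-.83 -.47 0 0 0 0 1; -.83 -.47 0 0 0 0 1; -.83 -.47 0 0 0 0 1'
python3 goto.py 482 157.6 227 1.464; done
```

```text
time: 1.85
tool_pos: [219.2, 431.1, 226.6]
tcp_rot: [-3.14, 0.002, 2.849]
contact_force: [0.8, 0.9, 0.5]
grip_width: 91.8
finger_force: 0.0
time: 2.1
tool_pos: [285.6, 362.1, 226.9]
tcp_rot: [-3.141, 0.002, 2.847]
contact_force: [-0.7, 0.3, -0.2]
grip_width: 91.8
finger_force: 0.0
time: 2.35
tool_pos: [351.9, 293.1, 226.9]
tcp_rot: [-3.141, 0.002, 2.847]
contact_force: [0.3, 0.1, 1.0]
grip_width: 91.4
finger_force: 0.0
need [-1.638 -0.919  0.002] [4.000e-04 6.000e-04 4.402e-01] t 2.35 pos [351.9 293.1 226.9] grip 91.4 0.0 F [0.3 0.1 1. ]
```

```bash
python3 - <<'E'
from fit import *
s=viewer.capture("scene");t=viewer.capture("top")
for p in(s,t): print(fit("bridge_mid",[p],109,482,157.6,yaws=[-.1]), fit("lid_grip",[p],98,482,157.6,boxes=[M["lid_grip"][0],box(-16,16,-45,45,-17,39)],yaws=[-.19]))
E
python3 -m handwheel '-.82 -.46 0 0 0 0 1; -.82 -.46 0 0 0 0 1; -.82 -.46 0 0 0 0 1'
python3 -m handwheel '0 0 0 0 0 .22 1; 0 0 0 0 0 .22 1; 0 0 0 0 0 .22 1; 0 0 0 0 0 .22 1; 0 0 0 0 0 .22 1; 0 0 0 0 0 .22 1; 0 0 0 0 0 .22 1; 0 0 0 0 0 .22 1'
python3 -m handwheel '0 0 0 0 0 .22 1; 0 0 0 0 0 .22 1; 0 0 0 0 0 .22 1; 0 0 0 0 0 .22 1; 0 0 0 0 0 .22 1; 0 0 0 0 0 .22 1; 0 0 0 0 0 .22 1; 0 0 0 0 0 .22 1'
python3 goto.py 482 157.6 227 1.464
```

```text
(array([ 4.79968077e+02,  1.55947426e+02, -1.07221115e-01]), np.float64(0.326903458280687), 1) (array([ 4.86715161e+02,  1.56600500e+02, -1.48019946e-01]), np.float64(1.3109533468559837), 1)
(array([ 4.82545648e+02,  1.54795757e+02, -1.22736173e-01]), np.float64(0.08248326520940703), 1) (array([ 4.89654673e+02,  1.56187616e+02, -1.62091190e-01]), np.float64(0.5318104482191169), 1)
time: 2.9
tool_pos: [416.5, 227.0, 226.8]
tcp_rot: [-3.141, 0.002, 2.85]
contact_force: [1.0, -0.6, -0.4]
grip_width: 92.0
finger_force: 0.0
time: 3.57
tool_pos: [413.6, 229.4, 226.7]
tcp_rot: [3.142, -0.0, 2.162]
contact_force: [-0.1, 0.3, 0.1]
grip_width: 91.8
finger_force: 0.0
time: 4.23
tool_pos: [414.0, 228.9, 226.7]
tcp_rot: [-3.142, -0.0, 1.472]
contact_force: [0.4, -0.2, 0.4]
grip_width: 91.5
finger_force: 0.0
need [-0.642  0.747 -0.003] [-0.     -0.      0.0025] t 4.23 pos [414.  228.9 226.7] grip 91.5 0.0 F [ 0.4 -0.2  0.4]
```

```bash

python3 -m handwheel '-.66 .75 0 0 0 .005 1; -.66 .75 0 0 0 .005 1; -.66 .75 0 0 0 .005 1; -.66 .75 0 0 0 .005 1; -.66 .75 0 0 0 .005 1'
python3 -m handwheel '0 0 .3 0 0 0 1; 0 0 .5 0 0 0 1;0 0 .5 0 0 0 1; 0 0 .5 0 0 0 1'
python3 goto.py 482 156 109 1.456
python3 - <<'E'
from h import *
s=viewer.capture("scene");t=viewer.capture("top")
cv2.imwrite("pics/d.png",np.hstack([cv2.resize(s["frame"][90:220,270:400],(390,390)),cv2.resize(t["frame"][180:310,200:330],(390,390))])[:,:,::-1])
E
```

```text
time: 4.65
tool_pos: [482.1, 154.8, 226.4]
tcp_rot: [-3.141, -0.0, 1.452]
contact_force: [-0.3, 0.6, 0.4]
grip_width: 91.7
finger_force: 0.0
time: 4.98
tool_pos: [480.8, 156.0, 176.5]
tcp_rot: [-3.139, 0.0, 1.454]
contact_force: [-0.2, 0.7, -0.2]
grip_width: 92.0
finger_force: 0.0
need [0.001 0.013 0.675] [-0.0007  0.0001 -0.0006] t 4.98 pos [480.8 156.  176.5] grip 92.0 0.0 F [-0.2  0.7 -0.2]
```

View pics/d.png

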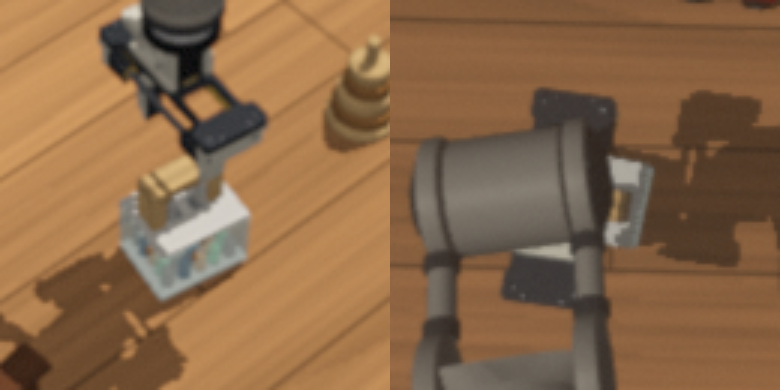

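The open fingers straddle the bridge in both views. I'll go down and grip it.

```bash

python3 -m handwheel '0 .01 .3 0 0 0 1; 0 .01 .5 0 0 0 1;0 .01 .67 0 0 0 1; 0 .01 .67 0 0 0 1; 0 .01 .67 0 0 0 1'
python3 -m handwheel '0 0 0 0 0 0 -1; 0 0 0 0 0 0 -1; 0 0 0 0 0 0 -1; 0 0 0 0 0 0 -1; 0 0 0 0 0 0 -1; 0 0 0 0 0 0 -1; 0 0 0 0 0 0 -1; 0 0 0 0 0 0 -1'
python3 goto.py 482 156 109 1.456
```

```text
time: 5.5
tool_pos: [483.4, 155.3, 110.6]
tcp_rot: [3.141, -0.0, 1.452]
contact_force: [0.0, 0.4, 0.1]
grip_width: 91.6
finger_force: 0.0
time: 6.17
tool_pos: [483.0, 155.0, 109.7]
tcp_rot: [-3.142, -0.0, 1.452]
contact_force: [0.1, -0.6, -0.0]
grip_width: 43.0
finger_force: 0.0
need [ 0.009 -0.011  0.007] [-0.     -0.     -0.0013] t 6.17 pos [483.  155.  109.7] grip 43.0 0.0 F [ 0.1 -0.6 -0. ]
```

```bash

python3 -m handwheel '0 0 0 0 0 0 -1; 0 0 0 0 0 0 -1; 0 0 0 0 0 0 -1; 0 0 0 0 0 0 -1; 0 0 0 0 0 0 -1; 0 0 0 0 0 0 -1'
python3 -m handwheel '0 0 -.2 0 0 0 -1; 0 0 -.4 0 0 0 -1; 0 0 -.6 0 0 0 -1; 0 0 -.9 0 0 0 -1; 0 0 -.9 0 0 0 -1; 0 0 -.9 0 0 0 -1'
python3 goto.py 537.5 -155.3 200 1.667
python3 - <<'E'
from fit import *
s=viewer.capture("scene");t=viewer.capture("top")
cv2.imwrite("pics/e.png",np.hstack([cv2.resize(s["frame"][90:220,270:400],(390,390)),cv2.resize(t["frame"][180:310,200:330],(390,390))])[:,:,::-1])
E
```

```text
time: 6.67
tool_pos: [483.0, 155.0, 109.7]
tcp_rot: [-3.142, -0.0, 1.452]
contact_force: [-0.1, -0.4, -0.1]
grip_width: 31.9
finger_force: 30.0
time: 7.17
tool_pos: [483.9, 155.2, 201.1]
tcp_rot: [3.138, -0.001, 1.452]
contact_force: [-0.4, 0.1, -0.4]
grip_width: 31.8
finger_force: 30.0
need [-3.019  0.901  0.011] [ 0.0012 -0.0002 -0.0685] t 7.17 pos [483.9 155.2 201.1] grip 31.8 30.0 F [-0.4  0.1 -0.4]
```

View pics/e.png

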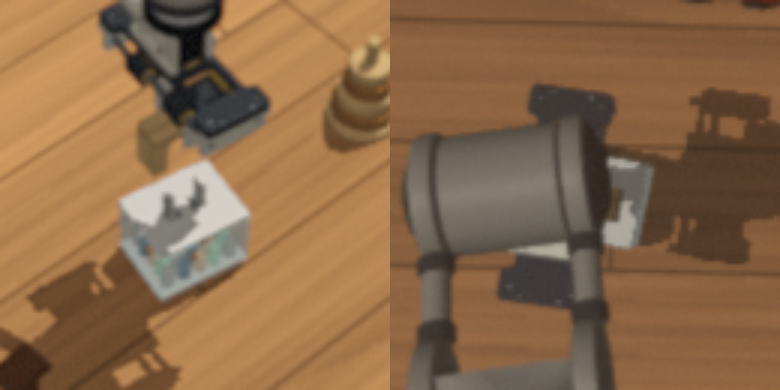

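The bridge is held level and the lid stayed on the jar with its catches showing. I'll carry the bridge to the ledge.

```bash

python3 -m handwheel '-.3 .09 0 0 0 0 -1; -.55 .16 0 0 0 0 -1; -.755 .225 0 0 0 0 -1; -.755 .225 0 0 0 0 -1'
python3 -m handwheel '-.3 .09 0 0 0 0 -1; -.55 .16 0 0 0 0 -1; -.755 .225 0 0 0 0 -1; -.755 .225 0 0 0 0 -1'
python3 -m handwheel '-.3 .09 0 0 0 0 -1; -.55 .16 0 0 0 0 -1; -.755 .225 0 0 0 0 -1; -.755 .225 0 0 0 0 -1'
python3 -m handwheel '-.3 .09 0 0 0 0 -1; -.55 .16 0 0 0 0 -1; -.755 .225 0 0 0 0 -1; -.755 .225 0 0 0 0 -1'
python3 -m handwheel '0 0 0 0 0 -.0685 -1; 0 0 0 0 0 -.0685 -1; 0 0 0 0 0 -.0685 -1; 0 0 0 0 0 -.0685 -1'
python3 goto.py 537.5 -155.3 150 1.667
python3 - <<'E'
from fit import *
s=viewer.capture("scene");t=viewer.capture("top")
for p in (s,t): print(fit("bridge_mid",[p],200,537,-155,yaws=[.096]),fit("ledge_top",[p],80,537,-155,yaws=[.096]))
for p in (s,t):
  for r in viewer.recognise("lid_grip",p)[:1]: print(r)
E
```

```text
time: 7.6
tool_pos: [496.3, 74.3, 198.1]
tcp_rot: [-3.139, 0.002, 1.449]
contact_force: [0.6, -0.0, -0.8]
grip_width: 31.7
finger_force: 30.0
time: 7.93
tool_pos: [509.8, -3.0, 198.3]
tcp_rot: [-3.14, 0.001, 1.449]
contact_force: [1.1, 0.6, -1.0]
grip_width: 31.8
finger_force: 30.0
time: 8.27
tool_pos: [523.3, -80.3, 198.4]
tcp_rot: [-3.14, 0.001, 1.449]
contact_force: [-0.0, -1.2, -1.1]
grip_width: 31.8
finger_force: 30.0
time: 8.6
tool_pos: [536.7, -157.6, 198.4]
tcp_rot: [-3.14, 0.0, 1.449]
contact_force: [-1.2, -0.6, -0.2]
grip_width: 31.5
finger_force: 30.0
time: 8.93
tool_pos: [536.3, -154.1, 199.1]
tcp_rot: [-3.14, -0.001, 1.665]
contact_force: [-0.6, 0.2, -1.1]
grip_width: 31.9
finger_force: 30.0
need [-0.014  0.012  0.491] [-0.0004 -0.0004 -0.0006] t 8.93 pos [ 536.3 -154.1  199.1] grip 31.9 30.0 F [-0.6  0.2 -1.1]
(array([ 507.64774838, -173.56731185,    1.14187294]), np.float64(1.7359781121751026), 1) (array([ 5.35705182e+02, -1.56692042e+02,  1.02956164e-01]), np.float64(0.06481010203834314), 1)
(array([ 5.37e+02, -1.55e+02,  9.60e-02]), np.float64(0.0), 0) (array([ 5.43486563e+02, -1.48411783e+02,  1.98348360e-01]), np.float64(4.800598472320655), 1)
{'centre': [328.8, 163.2], 'score': 0.62}
{'centre': [267.9, 245.6], 'score': 0.87}
```

```bash

python3 -m handwheel '-.01 .01 .2 0 0 0 -1; -.01 .01 .4 0 0 0 -1; -.01 .01 .6 0 0 0 -1; -.01 .01 .75 0 0 0 -1; -.01 .01 .8 0 0 0 -1; -.01 .01 .8 0 0 0 -1'
python3 - <<'E'
from fit import *
s=viewer.capture("scene")
cv2.imwrite("pics/f.png",cv2.resize(s["frame"][160:290,200:350],(600,520),interpolation=cv2.INTER_CUBIC)[:,:,::-1])
E
python3 goto.py 537.5 -155.3 108.7 1.667
```

```text
time: 9.83
tool_pos: [536.9, -156.2, 118.5]
tcp_rot: [-3.139, -0.001, 1.667]
contact_force: [-0.5, 0.6, -0.9]
grip_width: 31.9
finger_force: 30.0
need [ 0.011 -0.     0.11 ] [-0.0001 -0.0001 -0.0001] t 9.88 pos [ 537.6 -156.4  119.7] grip 31.5 30.0 F [ 0.2 -0.4  0. ]
```

View pics/f.png

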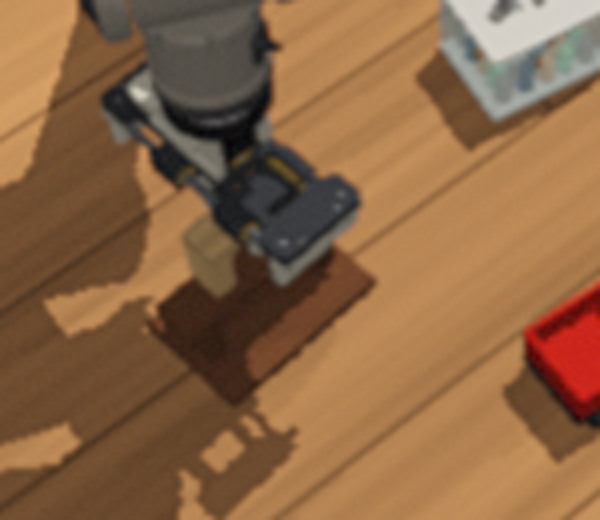

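```bash
python3 - <<'E'
from fit import *
s=viewer.capture("scene");a=.096;R=np.array([[np.cos(a),-np.sin(a),0],[np.sin(a),np.cos(a),0],[0,0,1]])
for nm,l,c in(("bridge",[[16,-45,-28],[16,-45,28],[-16,-45,28],[-16,-45,-28]],[537.6,-156.4,119]),("ledge",[[20,-80,0],[-20,-80,0],[50,-75,-80+12],[-20,80,0]],[537.5,-155.3,80])):
    u=proj(s,np.array(l,float)@R.T+c); print(nm,np.round((u-[200,160])*4))
E
```

```text
bridge [[220. 298.]
 [211. 258.]
 [180. 231.]
 [191. 271.]]
ledge [[191. 338.]
 [154. 305.]
 [235. 402.]
 [314. 171.]]
```

The predicted leg corner (220,298) matches the one I see (222,295), so the bridge is lined up over the ledge. I'll lower it.

```bash

python3 -m handwheel '.01 0 .04 0 0 0 -1; .01 0 .08 0 0 0 -1; .01 0 .1 0 0 0 -1; .01 0 .112 0 0 0 -1; .01 0 .112 0 0 0 -1; .01 0 .112 0 0 0 -1'
python3 goto.py 537.5 -155.3 108.7 1.667
```

```text
time: 10.43
tool_pos: [537.6, -155.4, 108.6]
tcp_rot: [3.141, 0.0, 1.667]
contact_force: [0.4, -1.0, 0.1]
grip_width: 31.8
finger_force: 30.0
need [ 0.002 -0.001 -0.001] [0.0001 0.     0.    ] t 10.43 pos [ 537.6 -155.4  108.6] grip 31.8 30.0 F [ 0.4 -1.   0.1]
```

```bash

python3 -m handwheel '0 0 .008 0 0 0 -1; 0 0 .008 0 0 0 -1; 0 0 .008 0 0 0 -1'
python3 goto.py 537.5 -155.3 108.7 1.667
```

```text
time: 10.68
tool_pos: [537.6, -155.5, 108.6]
tcp_rot: [3.141, 0.0, 1.667]
contact_force: [-2.3, 1.0, 6.3]
grip_width: 31.8
finger_force: 30.0
need [ 0.002 -0.001 -0.001] [0.0002 0.0001 0.    ] t 10.68 pos [ 537.6 -155.5  108.6] grip 31.8 30.0 F [-2.3  1.   6.3]
```

It's touching down at 6 N. Release and rise.

```bash

python3 -m handwheel '0 0 0 0 0 0 1; 0 0 0 0 0 0 1; 0 0 0 0 0 0 1; 0 0 0 0 0 0 1; 0 0 0 0 0 0 1; 0 0 0 0 0 0 1; 0 0 0 0 0 0 1; 0 0 0 0 0 0 1'
python3 -m handwheel '0 0 0 0 0 0 1; 0 0 0 0 0 0 1; 0 0 0 0 0 0 1; 0 0 0 0 0 0 1'
python3 -m handwheel '0 0 -.1 0 0 0 1; 0 0 -.4 0 0 0 1; 0 0 -.7 0 0 0 1; 0 0 -1 0 0 0 1; 0 0 -1 0 0 0 1;0 0 -1 0 0 0 1'
python3 goto.py 484 154 208 2.97
```

```text
time: 11.35
tool_pos: [537.5, -155.4, 107.6]
tcp_rot: [3.142, -0.0, 1.667]
contact_force: [-1.0, -0.0, -0.2]
grip_width: 80.3
finger_force: 0.0
time: 11.68
tool_pos: [537.5, -155.4, 107.7]
tcp_rot: [3.142, -0.0, 1.667]
contact_force: [0.9, 0.2, -0.3]
grip_width: 91.6
finger_force: 0.0
time: 12.18
tool_pos: [538.4, -155.8, 210.2]
tcp_rot: [3.137, 0.002, 1.667]
contact_force: [-1.6, 0.0, -0.2]
grip_width: 91.9
finger_force: 0.0
need [ 3.136 -0.244  0.014] [ 0.0007  0.0015 -0.4147] t 12.18 pos [ 538.4 -155.8  210.2] grip 91.9 0.0 F [-1.6  0.  -0.2]
```

```bash

python3 -m handwheel '.4 -.02 0 0 0 0 1; .8 -.03 0 0 0 0 1; .8 -.03 0 0 0 0 1'
python3 -m handwheel '.4 -.02 0 0 0 0 1; .8 -.03 0 0 0 0 1; .8 -.03 0 0 0 0 1'
python3 -m handwheel '0 0 0 0 0 -.21 1; 0 0 0 0 0 -.21 1; 0 0 0 0 0 -.21 1; 0 0 0 0 0 -.21 1; 0 0 0 0 0 -.21 1; 0 0 0 0 0 -.21 1'
python3 -m handwheel '0 0 0 0 0 -.205 1; 0 0 0 0 0 -.205 1; 0 0 0 0 0 -.205 1; 0 0 0 0 0 -.205 1; 0 0 0 0 0 -.205 1; 0 0 0 0 0 -.205 1; 0 0 0 0 0 -.205 1'
python3 goto.py 484 154 208 2.97
python3 - <<'E'
from fit import *
s=viewer.capture("scene");t=viewer.capture("top")
for p in (s,t): print(fit("bridge_mid",[p],108,537,-155,yaws=[.096]),fit("lid_grip",[p],98,484,154,yaws=[-.19]))
a=[cv2.resize(s["frame"][120:270,220:370],(400,400),interpolation=cv2.INTER_CUBIC),cv2.resize(t["frame"][170:320,240:390],(400,400),interpolation=cv2.INTER_CUBIC)]
cv2.imwrite("pics/g.png",np.hstack(a)[:,:,::-1])
E
```

```text
time: 12.43
tool_pos: [524.8, -70.5, 206.7]
tcp_rot: [-3.138, -0.004, 1.67]
contact_force: [0.6, -0.1, -0.1]
grip_width: 92.0
finger_force: 0.0
time: 12.68
tool_pos: [514.2, 8.8, 206.8]
tcp_rot: [-3.139, -0.003, 1.672]
contact_force: [-0.5, -0.8, -0.2]
grip_width: 91.9
finger_force: 0.0
time: 13.18
tool_pos: [515.6, 2.9, 206.8]
tcp_rot: [-3.14, -0.002, 2.334]
contact_force: [0.5, -0.5, -0.6]
grip_width: 92.3
finger_force: 0.0
time: 13.77
tool_pos: [515.8, 3.0, 207.0]
tcp_rot: [-3.142, -0.002, 2.969]
contact_force: [-0.0, -0.4, -0.4]
grip_width: 91.8
finger_force: 0.0
need [ 0.573  1.432 -0.009] [-0.     -0.0005 -0.0005] t 13.77 pos [515.8   3.  207. ] grip 91.8 0.0 F [-0.  -0.4 -0.4]
(array([ 5.34164734e+02, -1.55562453e+02,  9.76875917e-02]), np.float64(0.23231130289953816), 1) (array([ 4.86268979e+02,  1.57905665e+02, -1.59503158e-01]), np.float64(0.10707587382779198), 1)
(array([ 5.37655112e+02, -1.56405207e+02,  7.17781662e-02]), np.float64(0.10186539480657127), 1) (array([ 4.89745519e+02,  1.61355394e+02, -1.50478933e-01]), np.float64(0.28799711295561164), 1)
```

View pics/g.png

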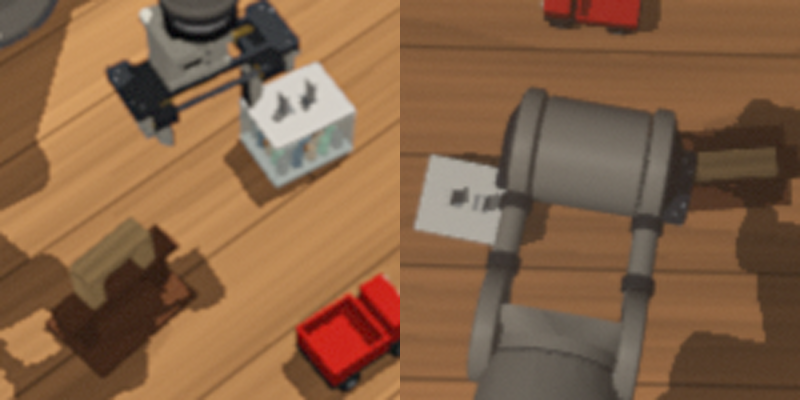

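```bash
python3 - <<'E'
from fit import *
s=viewer.capture("scene");t=viewer.capture("top")
print(atz(t,[(261.75,243.1),(271.1,246.1),(266.4,244.6)],105).round(1),atz(s,[(325.4,159.4),(335.9,154.9),(330.6,157.1)],98).round(1))
for p in(s,t):
    g=p["frame"].astype(int); m=(g.min(2)>130)&(g.max(2)-g.min(2)<40)
    q=render(p,[box(-60,60,-70,70,-25,20)],(487,157,98,-.16))>0
    m&=q
    # tabs dark within plate
    k=render(p,[box(-30,30,-40,40,-17,17)],(487,157,98,-.16))>.5
    d=k&(g.max(2)<110); ys,xs=np.nonzero(d); print(len(xs),xs.mean(),ys.mean())
    def c(v): return np.abs(render(p,[M["lid_grip"][0]],(v[0]*10,v[1]*10,98,v[2]*.2))-(m|d))[q].sum()
    r=minimize(c,(48.7,15.7,-.8),method="Nelder-Mead",options=dict(initial_simplex=np.array([[48.7,15.7,-.8]]*4)+np.vstack([np.zeros(3),np.eye(3)*.7])));print(r.x*[10,10,.2],r.fun,m.sum())
E
```

```text
[[492.4 164.5 105. ]
 [483.9 135.2 105. ]
 [488.2 149.9 105. ]] [[487.5 130.6  98. ]
 [495.7 167.9  98. ]
 [491.3 149.2  98. ]]
31 328.96774193548384 155.90322580645162
[ 4.86897224e+02  1.54444405e+02 -1.43304215e-01] 129.42352941176472 765
69 270.6376811594203 243.84057971014494
[ 4.88415938e+02  1.60499855e+02 -1.78527682e-01] 259.8313725490196 714
```

```bash
python3 - <<'E'
from fit import *
s=viewer.capture("scene");t=viewer.capture("top")
print(atz(t,[(265.56,244.70)],80))
for p,f,ext in((t,"t0",[M["lid_grip"][0]]),(s,"s0",[M["lid_grip"][0]])):
    g=cv2.imread(f"pics/{f}.png")[:,:,::-1].astype(int)
    w=(g.min(2)>135)&(g.max(2)-g.min(2)<45)&(render(p,[box(-65,65,-75,75,-25,20)],(487,155,98,-.16))>0)
    ys,xs=np.nonzero(w);print(f,w.sum(),cv2.minAreaRect(np.c_[xs,ys].astype(np.float32)))
    h=cv2.convexHull(np.c_[xs,ys].astype(np.int32));m=np.zeros((400,640),np.uint8);cv2.fillConvexPoly(m,h,1)
    def c(v): return np.abs(render(p,ext,(v[0]*10,v[1]*10,98,v[2]*.2))-m).sum()
    r=minimize(c,(48.7,15.5,-.8),method="Nelder-Mead",options=dict(initial_simplex=np.array([[48.7,15.5,-.8]]*4)+np.vstack([np.zeros(3),np.eye(3)*.7])));print(r.x*[10,10,.2],r.fun,m.sum())
E
```

```text
[[488.28980952 155.75561713  80.        ]]
t0 506 ((265.423095703125, 244.88462829589844), (34.90867233276367, 27.848491668701172), 11.309932708740234)
[ 4.88271448e+02  1.56509186e+02 -1.75117051e-01] 41.2 1013
s0 393 ((328.2423095703125, 161.0920867919922), (30.16437530517578, 39.23017501831055), 52.81529235839844)
[4.95627279e+02 1.32956301e+02 2.84122204e-03] 225.19607843137254 925
```

```bash
python3 goto.py 488 156 207 2.97
python3 -m handwheel '.26 .38 0 0 0 0 1; .53 .77 0 0 0 0 1; .53 .77 0 0 0 0 1'
python3 -m handwheel '0 .35 0 0 0 0 1; 0 .7 0 0 0 0 1; 0 .7 0 0 0 0 1; 0 .7 0 0 0 0 1'
python3 goto.py 488 156 135 2.97
```

```text
need [0.538 1.457 0.007] [0.     0.     0.0001] t 14.27 pos [516.2   3.3 207.7] grip 91.9 0.0 F [-0.2  0.1 -0.3]
time: 14.52
tool_pos: [474.6, 91.6, 207.6]
tcp_rot: [3.14, -0.002, 2.972]
contact_force: [0.3, -0.4, -0.4]
grip_width: 91.9
finger_force: 0.0
time: 14.85
tool_pos: [489.0, 158.4, 207.6]
tcp_rot: [-3.141, 0.0, 2.974]
contact_force: [0.1, -0.7, 0.0]
grip_width: 92.0
finger_force: 0.0
need [ 0.006 -0.026  0.726] [-0.      0.0001  0.0012] t 14.85 pos [489.  158.4 207.6] grip 92.0 0.0 F [ 0.1 -0.7  0. ]
```

```bash

python3 -m handwheel '0 -.01 .2 0 0 0 1; 0 -.01 .5 0 0 0 1; 0 -.01 .75 0 0 0 1; 0 -.01 .75 0 0 0 1; 0 -.01 .75 0 0 0 1'
python3 goto.py 488 156 86 2.97
python3 - <<'E'
from fit import *
s=viewer.capture("scene")
cv2.imwrite("pics/i.png",cv2.resize(s["frame"][100:220,270:390],(600,600),interpolation=cv2.INTER_CUBIC)[:,:,::-1])
o=bot.get_obs();a=-.172;R=np.array([[np.cos(a),-np.sin(a),0],[np.sin(a),np.cos(a),0],[0,0,1]])
f=lambda P,c:np.round((proj(s,np.array(P,float)@R.T+c)-[270,100])*5)
print("tabs +y,-y outer mid",f([[0,22,17],[0,-22,17],[8,22,17],[8,-22,17]],[488,156,98]))
print("tips",f([[0,46,0],[0,-46,0]],o["tool_pos"]))
E
```

```text
time: 15.27
tool_pos: [488.3, 155.1, 132.3]
tcp_rot: [-3.141, -0.002, 2.97]
contact_force: [0.1, 0.3, 1.0]
grip_width: 91.9
finger_force: 0.0
need [0.003 0.009 0.463] [-0.0003 -0.0008 -0.0001] t 15.27 pos [488.3 155.1 132.3] grip 91.9 0.0 F [0.1 0.3 1. ]
tabs +y,-y outer mid [[337. 246.]
 [278. 274.]
 [344. 255.]
 [285. 283.]]
tips [[371. 214.]
 [246. 273.]]
```

View pics/i.png

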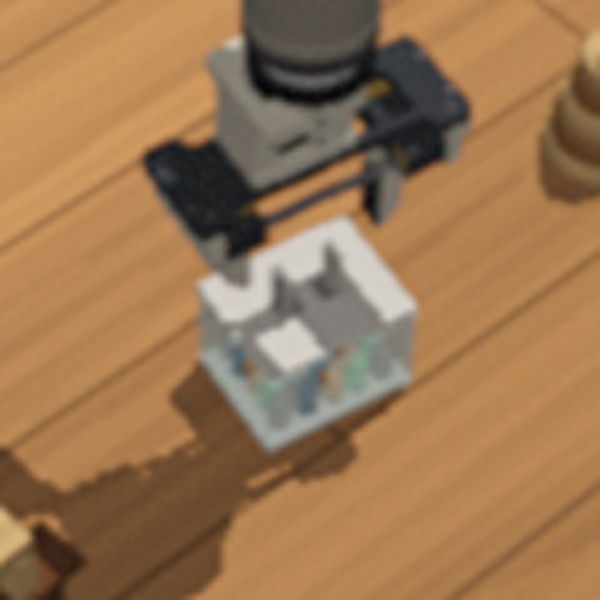

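The open fingers stand on both sides of the tabs (tab tops near (280,268) and (332,242), fingertips near (243,280) and (382,220)). I'll go down and pinch.

```bash

python3 -m handwheel '0 0.01 .15 0 0 0 1; 0 .01 .3 0 0 0 1; 0 .01 .4 0 0 0 1; 0 .01 .45 0 0 0 1; 0 .01 .45 0 0 0 1; 0 .01 .45 0 0 0 1'
python3 -m handwheel '0 0 0 0 0 0 -.03; 0 0 0 0 0 0 -.03; 0 0 0 0 0 0 -.03; 0 0 0 0 0 0 -.03; 0 0 0 0 0 0 -.03; 0 0 0 0 0 0 -.03; 0 0 0 0 0 0 -.03; 0 0 0 0 0 0 -.03'
python3 goto.py 488 156 86 2.97
```

```text
time: 15.82
tool_pos: [489.5, 157.1, 88.5]
tcp_rot: [3.141, 0.001, 2.971]
contact_force: [0.1, 0.2, 0.1]
grip_width: 91.9
finger_force: 0.0
time: 16.48
tool_pos: [488.9, 157.1, 87.7]
tcp_rot: [3.142, -0.0, 2.971]
contact_force: [-0.7, -0.9, -1.0]
grip_width: 45.9
finger_force: 0.0
need [ 0.007 -0.013  0.017] [ 0.     -0.      0.0003] t 16.48 pos [488.9 157.1  87.7] grip 45.9 0.0 F [-0.7 -0.9 -1. ]
```

```bash

python3 -m handwheel '0 0 0 0 0 0 -.15; 0 0 0 0 0 0 -.15; 0 0 0 0 0 0 -.15'
python3 -m handwheel '0 0 0 0 0 0 -1; 0 0 0 0 0 0 -1; 0 0 0 0 0 0 -1; 0 0 0 0 0 0 -1; 0 0 0 0 0 0 -1; 0 0 0 0 0 0 -1'
python3 goto.py 488 156 86 2.97
```

```text
time: 16.73
tool_pos: [489.0, 157.1, 87.7]
tcp_rot: [3.141, 0.0, 2.971]
contact_force: [-1.0, -0.6, -0.0]
grip_width: 39.0
finger_force: 2.6
time: 17.23
tool_pos: [489.0, 157.2, 87.9]
tcp_rot: [3.141, 0.0, 2.971]
contact_force: [-1.6, -0.2, 3.8]
grip_width: 24.7
finger_force: 30.0
need [ 0.008 -0.013  0.019] [0.0001 0.0001 0.0002] t 17.23 pos [489.  157.2  87.9] grip 24.7 30.0 F [-1.6 -0.2  3.8]
```

```bash

python3 -m handwheel '0 0 -.05 0 0 0 -1; 0 0 -.12 0 0 0 -1; 0 0 -.2 0 0 0 -1; 0 0 -.28 0 0 0 -1; 0 0 -.36 0 0 0 -1; 0 0 -.44 0 0 0 -1; 0 0 -.52 0 0 0 -1; 0 0 -.6 0 0 0 -1'
python3 -m handwheel '0 0 -.08 0 0 0 -1; 0 0 -.16 0 0 0 -1; 0 0 -.24 0 0 0 -1; 0 0 -.32 0 0 0 -1; 0 0 -.4 0 0 0 -1; 0 0 -.42 0 0 0 -1; 0 0 -.42 0 0 0 -1; 0 0 -.42 0 0 0 -1'
python3 -m handwheel '0 0 0 0 0 0 -1; 0 0 0 0 0 0 -1; 0 0 0 0 0 0 -1; 0 0 0 0 0 0 -1; 0 0 0 0 0 0 -1; 0 0 0 0 0 0 -1'
python3 goto.py 488 156 190 2.97
python3 - <<'E'
from fit import *
s=viewer.capture("scene");t=viewer.capture("top")
print(fit("bridge_mid",[s],108,537,-155,yaws=[.096]),fit("bridge_mid",[t],108,537,-155,yaws=[.096]))
cv2.imwrite("pics/j.png",np.hstack([cv2.resize(s["frame"][80:260,220:400],(400,400),interpolation=cv2.INTER_CUBIC),cv2.resize(t["frame"][150:330,230:410],(400,400),interpolation=cv2.INTER_CUBIC)])[:,:,::-1])
E
```

```text
time: 17.9
tool_pos: [489.0, 157.1, 148.7]
tcp_rot: [3.141, 0.0, 2.971]
contact_force: [-0.2, -0.5, -1.3]
grip_width: 25.0
finger_force: 30.0
time: 18.57
tool_pos: [488.8, 157.1, 189.6]
tcp_rot: [-3.142, -0.0, 2.971]
contact_force: [0.1, -0.0, -2.0]
grip_width: 24.3
finger_force: 30.0
time: 19.07
tool_pos: [488.9, 157.1, 189.6]
tcp_rot: [3.142, -0.0, 2.971]
contact_force: [-0.2, -0.2, -1.4]
grip_width: 24.3
finger_force: 30.0
need [ 0.007 -0.013 -0.004] [ 0.     -0.      0.0002] t 19.07 pos [488.9 157.1 189.6] grip 24.3 30.0 F [-0.2 -0.2 -1.4]
(array([ 5.34509403e+02, -1.55033986e+02,  1.01621573e-01]), np.float64(0.24220684352172242), 1) (array([ 5.37860568e+02, -1.54781645e+02,  1.02249268e-01]), np.float64(0.11286079649251003), 1)
```

View pics/j.png

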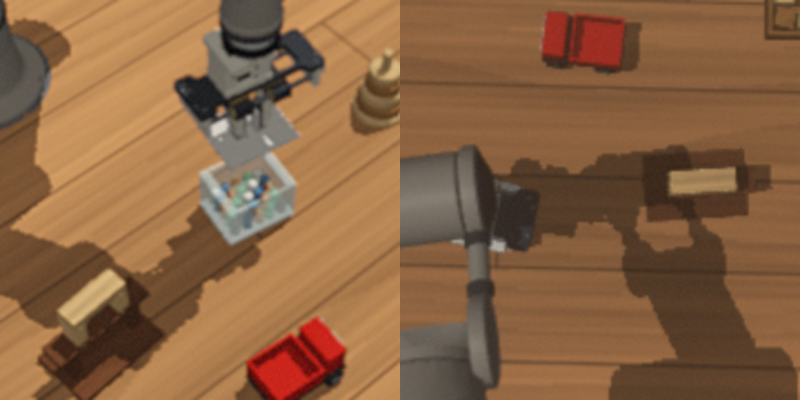

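The lid is off the jar, held level about 10 cm up, and the bridge stands on the ledge. I'll hand the job in.

```bash
python3 -c "
from plant import bot
print(bot.close_job())"
```

```text
the job is handed in; nothing more can be done
None
```

The job is handed in at about 19 s of the 58 s allowed, with no verdict returned: the last pictures show the bridge upright on the ledge and let go, the lid held level by its pinched catches about 10 cm above the jar, and no contact with the truck, tower or teether.

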